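# Clamp a strip of coin cells under a sprung contact roller

## Robot

A 7-joint arm with a two-finger parallel gripper is mounted at the origin on the work surface. World frame = base frame: x ahead of the robot, y to its left, z up, the work surface at z = 0. Lengths are in m, angles in rad, forces in N, time in s.
With the tool pointing down it reaches from about 0.4 to 0.875 m from the base axis. Payload 6.5 kg.
Tool frame: the origin (TCP) lies at the very end of the fingers, on their centre line; the grasp point (between the pads) lies 19 mm behind it (arm.grip_point_offset is the distance from the TCP to the grasp point, in m); z points along the fingers, y is the line along which they close (so a half turn about z gives the same grasp; the last joint's range is limited). The gripper opens to 88 mm and grips with 3 to 60 N. Pads are 18 mm wide; open, the fingers measure 123 mm over their backs; the gripper's body (75 mm by 187 mm) begins 45 mm behind the grasp point.
Start: joints at [-1.228, 0.536, -0.004, 1.538, 0.003, 1.067, -0.071], TCP at [0.258, 0.596, 0.239] pointing down, gripper open.
Joint ranges: [-2.7, 2.7], [-0.37, 2.16], [-1.27, 1.26], [0.24, 2.4], [-1.31, 4.45], [0.19, 1.91], [-2.76, 2.76]. Speed limits (rad/s): [2.39, 2.39, 3.14, 3.14, 3.14, 3.14, 3.14].

## Interface

Orientations are given as [roll, pitch, yaw] about the fixed x, y, z axes, in that order (R = Rz(yaw) Ry(pitch) Rx(roll)).
In Python, from bench import monitor, eyes, order, arm gives the robot as it stands.
- The arm moves only by the tool move_arm, never from a script. Its argument "rows" is a list that holds one entry, the list of rows, each a list of 5 numbers: the finger opening in cm, from 0 to 8.81, then the shift along the tool's x, y, z in cm, then the turn about the tool's z in degrees. In form: [[[hand, dx, dy, dz, twist], ...]]. A call has exactly 8 rows; each row shifts and turns the commanded pose from where the row before left it, along the tool's axes as they then stand; what a row does not reach is not made up. A row lasts 1/8 s, in which the tool goes at most 62.5 mm and 10.7 degrees, less where a joint would pass 70% of its speed; a pose out of reach is approached as far as the arm can. A call with a gripper value outside its range is refused whole. The fingers move at their own pace and stop on an object; the grip force is fixed at half the most. Time passes only in rows, so rows that do not move let the fingers close, or fill a call up. It gives the time, the measured TCP pose, the force, the opening and the grip force at its end, in the units of the state.
- monitor.get_state(): the state, without advancing time (a new reading comes with each control period).
- eyes.grab_frame(name): name is "scene" or "top" or "wrist"; returns a dict with "color" (400x640x3 uint8, red, green, blue), "vfov" (degrees; the focal length in pixels is half the picture's height over the tangent of half this angle, whatever the lens; pixels are square), "cx", "cy" (the principal point, pixels), "R" (3x3) and "t" (3): a world point X has camera coordinates R X + t; the wrist camera has in their place "mount" (4x4, takes a point from camera to tool coordinates, whose origin is the TCP and whose axes are the flange's). Camera axes: x right, y down, z forward; pixel columns grow to the right and rows downward; lengths in m; the calibration is good to about 2 mm. A picture is of the moment at which its call begins: read the wrist's pose just before it. There is no depth.
- order.finish_job(): hands the job in; it is judged then, once.
The state is a dict: "time_s": time; "joint_pos": joint angles; "joint_velocities": joint speeds; "tau": joint torques, N m; "eef_pos": TCP position; "orientation": TCP orientation; "wrist_force": force on the tool from outside, world axes, zero at the start; "ft_torque": the same for the moment, N m; "gripper_width": finger opening in m; "grasp_force": force on a finger pad.
Only numpy, scipy, OpenCV 4.12 (cv2) and the standard library are available. Lean on these libraries where they do the work, as an engineer would, in place of code of your own. Each camera call takes 0.05 s, during which the arm holds its last target. There are 200 camera calls.

## Task

Prop the sprung roller arm of the test clamp open by running the lifting wedge into its own channel beneath the roller, and with the wedge holding the arm up, slide the strip of cells along the other channel under the roller until its front end has pressed the contact plunger fully in against the end stop. The stop is only held by friction and its depth is set differently each time, so feel for it and do not shove it back. Then draw the wedge right out so that the roller comes down and clamps the strip, leave the wedge lying flat on the bench, and leave the meter, probe, carton and cell tray where they are.

Things in the scene. Friction and masses are not known exactly. Their poses are not given: they have to be found in the camera images.
- fixture: Aluminium test clamp fixed to the bench; origin on the bench right below the closed roller's axis, mid-width; +x into the clamp (to the hinge), +y left, z up. Black roller: diameter 18 mm, 118 mm long along y, spins freely, carried by two side bars (outer faces y = +-68 mm) on a hinge along y at x 110 mm, z 30 mm. Nothing of it stands over 60 mm high, arm open.
- strip_channel (a point): Point on the bench below the roller, on the centre line (y = -23.5 mm in the clamp) of the strip's channel: 52 mm wide, along x, between 8 mm high rails that begin 50 mm before the roller; the outer one flares out 12 mm from there to 73 mm before it. Behind the roller stands the end stop, a 22 mm high grey block, its face 33 to 58 mm past the roller axis, set anew each time, not reported.
- wedge_channel (a point): Point on the bench below the roller, on the centre line (y = +28.5 mm in the clamp) of the wedge's channel: 42 mm wide, along x, between the same kind of rails (the outer one flared), open at the far side. The rail between the channels is 5 mm thick, at y = 5 mm.
- roller_arm (a joint): Roller arm angle, rad. 0 = closed: roller's underside 4 mm above the bench, too low for the strip. Grows as the arm lifts: about 0.109 with the roller on the strip, about 0.181 on the wedge's flat top. The spring presses the roller down with about 4.5 N closed, 7 N on the wedge.
- plunger (a joint): Brass contact plunger on the end stop, m. 0 = free, sticking 8 mm out of the stop's face towards the robot; 0.008 = pressed flush, strip against the block. Very weak spring (under 0.5 N): the strip's own friction holds it.
- stop (a joint): How far the end stop has been shoved back from its setting, m: 0 at the start, up to 0.03. It slips at about 16 N.
- strip_center (a point): The strip of cells: a grey plastic slab 130 mm long (x), 48 mm wide (y), 16 mm thick, 0.17 kg, with ten coin cells let into its top, square ends, both ends alike. The point is its centre, 8 mm above its underside; x along its length, z up. It starts lying on the bench.
- wedge_grip (a point): Black plastic lifting wedge, 0.12 kg, 36 mm wide (y), starting on its sole. Point: where to grip its upright fin, 46 mm above the sole; x points to the thin tip. Fin 12 mm thick (y), 26 mm long, top at 60 mm. Along x from the point: tail (16 mm high) ends at -18 mm; flat top, 24 mm high, +32 to +62; straight ramp to the 4 mm tip at +132. Driving it in takes up to 12 N; it then stays.
- meter: Red and black clamp meter lying on the bench, about 200 x 80 x 48 mm; leave it. Origin under its middle.
- cell_tray: Black tray of 20 coin cells, 116 x 142 x 10 mm; leave it. Origin under its middle.
- carton: Blue carton, 70 x 130 x 70 mm; leave it. Origin under its middle.
- probe: Red test probe lying on the bench, 120 mm long, 12 mm thick; leave it. Origin under its middle.
Not all that is in view belongs to the job. Leave any brown or turquoise look-alike of the part that bears plunger alone.

How it is judged:
On the way, in this order (a step that is already met when the one before it is completed fails the run):
1. the wedge, in its own channel, holds the roller arm open (value of joint roller_arm between 0.16 and 0.21 rad and y of wedge_grip in the frame of fixture between 0.0185 and 0.0385 m and x of wedge_grip in the frame of fixture above -0.075 m), for 0.2 s.
2. with the arm still held open on the wedge, the strip has pressed the plunger fully in (all of step 1 and value of joint plunger above 0.0055 m and y of strip_center in the frame of fixture between -0.0305 and -0.0165 m), for 0.2 s.
At the end, for the whole second after the job is handed in: Strip in its channel (7 mm, 0.08 rad) under the roller, plunger in by over 5.5 of 8 mm, stop shoved back under 5 mm, roller resting on the strip (arm 0.085 to 0.135 rad), wedge out (its tip in front of the roller) and flat on the bench (value of joint plunger above 0.0055 m and y of strip_center in the frame of fixture between -0.0305 and -0.0165 m and value of joint stop below 0.005 m and value of joint roller_arm between 0.085 and 0.135 rad and angle between the x axis of strip_center and the x axis of fixture, either way round below 0.08 rad and x of strip_center in the frame of fixture above -0.045 m and (x of wedge_grip in the frame of fixture below -0.142 m or y of wedge_grip in the frame of fixture above 0.11 m or y of wedge_grip in the frame of fixture below -0.11 m) and angle between wedge_grip's own z axis and vertical below 0.1 rad and height (world z) of wedge_grip below 0.055 m and velocity of joint roller_arm below 0.05 rad/s); the robot touches nothing.
It fails at once if the end stop is shoved back by more than 5 mm (value of joint stop above 0.005 m).
It fails at once if the clamp meter is moved by more than 30 mm (distance of meter from where it was at the start of the episode above 0.03 m).
It fails at once if the black cell tray is moved by more than 30 mm (distance of cell_tray from where it was at the start of the episode above 0.03 m).
It fails at once if the carton is moved by more than 30 mm (distance of carton from where it was at the start of the episode above 0.03 m).
It fails at once if the probe is moved by more than 30 mm (distance of probe from where it was at the start of the episode above 0.03 m).
It also fails if it takes over 70 s, if anything falls off the work surface, if the arm or the gripper's body presses on something with over 40 N, if the wrist force passes 120 N, or if a joint passes its speed limit or range.

## Working session

There is one attempt and no reset: what is moved stays moved. The work goes in short steps, Python scripts to look and compute and a tool call to move; the robot and the scene stay as the last step left them, time stands still between calls to the robot, and variables do not carry over. Pictures are saved under pics/ and viewed, at most 10 in all, crops included, and the job is handed in when it is done.

Besides the shell and the picture viewer there is one more tool, called as name(argument=value, ...), one argument or row to a line, values as JSON. move_arm: Moves the arm, as the interface text tells. Its arguments: {"type":"object","properties":{"rows":{"type":"array","items":{"type":"array","items":{"type":"array","items":{"type":"number"}}}}},"required":["rows"]}

```bash
mkdir -p pics; python3 - <<'E'
from bench import monitor, eyes, order, arm
import cv2,pickle
for n in("top","scene"):
    f=eyes.grab_frame(n); pickle.dump(f,open(n+".pkl","wb"))
    cv2.imwrite(f"pics/{n}1.png",f["color"][:,:,::-1]); print(n,f["vfov"],f["cx"],f["cy"],f["R"],f["t"])
s=monitor.get_state(); print(s["time_s"],s["eef_pos"],s["orientation"],s["wrist_force"])
print(arm.grip_point_offset)
E
```

```text
top 49.27745924219482 320.68608761510967 194.9083703052493 [[-0.01060605 -0.99947434 -0.03063572]
 [-0.99706072  0.01289533 -0.07552243]
 [ 0.07587779  0.02974467 -0.99667337]] [0.08255397 0.57446666 1.03221104]
scene 54.38993041478602 321.10922349286864 200.9326481970799 [[-0.16973004  0.98546731  0.00677411]
 [ 0.84716718  0.14941514 -0.50988517]
 [-0.50348732 -0.08080403 -0.8602158 ]] [ 0.05536241 -0.47441279  1.2515472 ]
0.1 [0.25816231 0.59595504 0.23794161] [-3.14008163e+00  7.61661727e-05  2.73284684e+00] [ 0.86777388 -0.67548059 -0.19904185]
0.0187
```

View pics/top1.png

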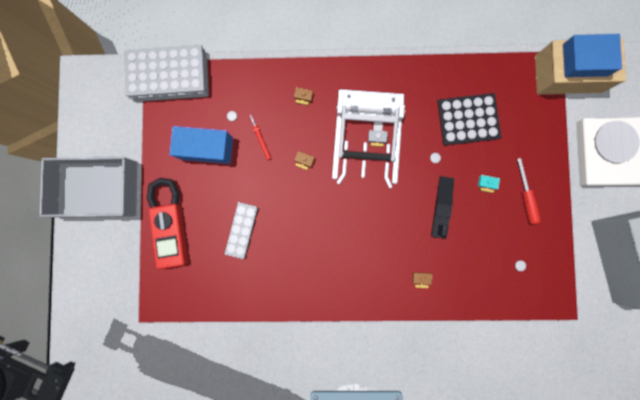

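View pics/scene1.png

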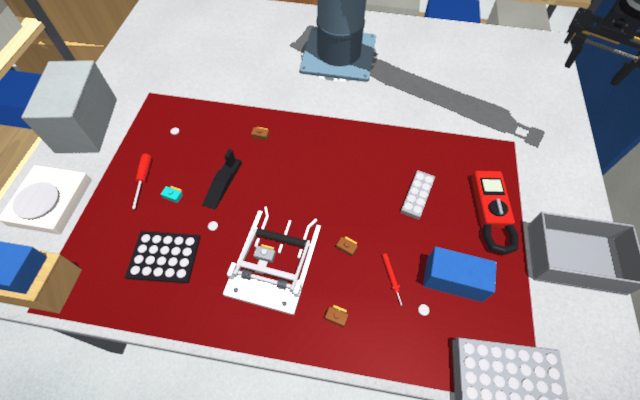

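```bash
cat > h.py <<'E'
import numpy as np,pickle,cv2
def ray(f,u,v):
    h=f["color"].shape[0]; F=h/2/np.tan(np.radians(f["vfov"]/2))
    d=np.array([(u-f["cx"])/F,(v-f["cy"])/F,1.]); R=np.array(f["R"]);t=np.array(f["t"])
    return -R.T@t, R.T@d
def pt(f,u,v,z):
    c,d=ray(f,u,v); return c+d*(z-c[2])/d[2]
def proj(f,X):
    h=f["color"].shape[0]; F=h/2/np.tan(np.radians(f["vfov"]/2))
    p=np.array(f["R"])@X+np.array(f["t"]); return p[:2]/p[2]*F+[f["cx"],f["cy"]]
E
python3 - <<'E'
from h import *
f=pickle.load(open("top.pkl","rb")); im=f["color"][:,:,::-1]
a=cv2.resize(im[80:250,325:460],None,fx=3.5,fy=3.5,interpolation=cv2.INTER_CUBIC)
b=cv2.resize(im[190:270,215:270],None,fx=3.5*1,fy=3.5,interpolation=cv2.INTER_CUBIC)
o=np.zeros((a.shape[0],a.shape[1]+b.shape[1]+5,3),np.uint8);o[:,:a.shape[1]]=a;o[:b.shape[0],a.shape[1]+5:]=b
cv2.imwrite("pics/crop1.png",o);print(o.shape,a.shape)
for n,u,v,z in[("wedge tail",439,237,.016),("wedge tip",446,178,.004),("strip",241,230,.016),("rollerL",344,155,.013),("rollerR",391,158,.013),("plateL",338,92,.03),("plateR",404,95,.03)]: print(n,pt(f,u,v,z).round(3))
E
```

```text
(595, 669, 3) (595, 472, 3)
wedge tail [ 0.471 -0.207  0.016]
wedge tip [ 0.614 -0.231  0.004]
strip [0.493 0.271 0.016]
rollerL [0.674 0.018 0.013]
rollerR [ 0.664 -0.097  0.013]
plateL [0.827 0.031 0.03 ]
plateR [ 0.816 -0.13   0.03 ]
```

View pics/crop1.png

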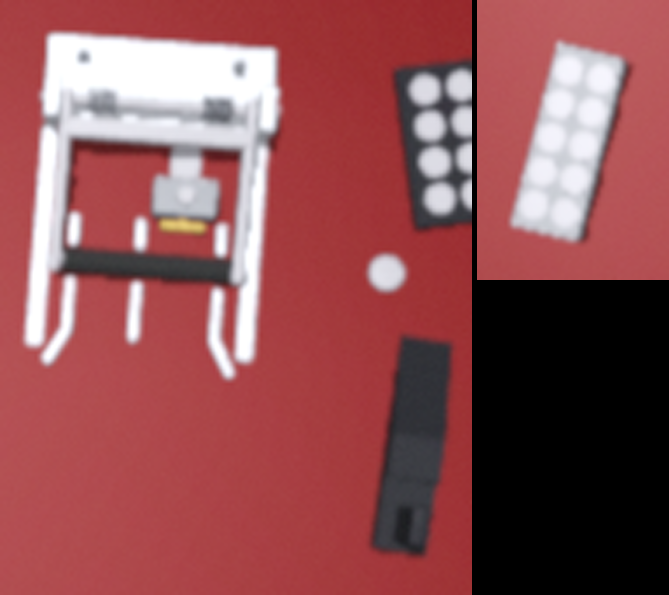

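```bash
python3 - <<'E'
from h import *
from scipy.optimize import least_squares as L
f=pickle.load(open("top.pkl","rb"))
c=lambda x,y,ox=0,o=(325,80):((x-ox+.5)/3.5-.5+o[0],(y+.5)/3.5-.5+o[1])
def fit(P,x0):
    def r(q):
        x,y,a=q;R=np.array([[np.cos(a),-np.sin(a)],[np.sin(a),np.cos(a)]])
        return np.concatenate([proj(f,np.append(R@np.array(p[:2])+[x,y],p[2]))-np.array(uv) for p,uv in P])
    s=L(r,x0); print(s.x.round(4),s.fun.round(2)); return s.x
fit([((-.050,.005,.008),c(133,341)),((-.073,.064,.006),c(45,361)),((-.073,-.064,.006),c(231,377)),((0,.059,.015),c(63,262)),((0,-.059,.015),c(232,271))],[.67,-.04,-.08])
# wedge: corners tip z4, tail z16, crest line
fit([((.132,.018,.004),c(402,338)),((.132,-.018,.004),c(451,344)),((-.018,.018,.016),c(372,549)),((-.018,-.018,.016),c(424,554)),((.062,.018,.024),c(392,433)),((.062,-.018,.024),c(441,438)),((0,0,.060),c(407,525))],[.5,-.21,-.1])
# strip
o=(215,190)
fit([((.065,.024,.016),c(558,43,477,o)),((.065,-.024,.016),c(624,60,477,o)),((-.065,.024,.016),c(512,226,477,o)),((-.065,-.024,.016),c(579,241,477,o))],[.49,.27,-.2])
for n,p in(("stopface",c(182,220)),):print(n,pt(f,*p,.022))
print("plunger tip",pt(f,*c(182,230),.012))
E
```

```text
[ 0.6708 -0.0372 -0.0901] [ 0.18 -0.96  0.62  0.88 -0.39  0.28 -0.18 -0.59 -0.23  0.39]
[ 0.4881 -0.2065 -0.1922] [-0.61 -0.85  0.02  0.02 -0.95 -0.62 -0.88  0.68 -0.48 -0.41  0.49  0.85
  2.29  0.28]
[ 0.4922  0.2717 -0.2445] [-0.03  0.12  0.05 -0.23  0.03 -0.13 -0.05  0.24]
stopface [ 0.7016705  -0.06183416  0.022     ]
plunger tip [ 0.69652838 -0.06269932  0.012     ]
```

```bash
cat >> h.py <<'E'
FX=np.array([.6708,-.0372]);FA=-.0901
def fw(x,y,F=None,a=None):
    F=FX if F is None else F;a=FA if a is None else a
    return F+[np.cos(a)*x-np.sin(a)*y,np.sin(a)*x+np.cos(a)*y]
def delta(p,yaw,q):
    d=np.array(q[:2])-p[:2]; return np.round(100*np.array([np.cos(yaw)*d[0]+np.sin(yaw)*d[1],np.sin(yaw)*d[0]-np.cos(yaw)*d[1],p[2]-q[2]]),2)
def to(x,y,z,yaw):
    from bench import monitor
    s=monitor.get_state();p=s["eef_pos"];w=s["orientation"][2]
    t=-np.degrees((yaw-w+np.pi/2)%np.pi-np.pi/2)
    print("t",s["time_s"],"p",np.round(p,4),"rpy",np.round(s["orientation"],4),"F",np.round(s["wrist_force"],1),"w",s["gripper_width"],"g",round(float(s["grasp_force"]),1)); print("delta",delta(p,w,(x,y,z)),"twist",round(t,2))
    return s
E
python3 - <<'E'
from h import *
to(.45,.15,.238,-.192);to(.488,-.2065,.14,-.192)
E
```

```text
t 0.1 p [0.2582 0.596  0.2379] rpy [-3.1401e+00  1.0000e-04  2.7328e+00] F [ 0.9 -0.7 -0.2] w 0.088358781639994 g 0.0
delta [-3.533e+01 -3.330e+01 -1.000e-02] twist -12.42
t 0.1 p [0.2582 0.596  0.2379] rpy [-3.1401e+00  1.0000e-04  2.7328e+00] F [ 0.9 -0.7 -0.2] w 0.088358781639994 g 0.0
delta [-52.98 -64.5    9.79] twist -12.42
```

move_arm(
  rows=[
    [[6, -4.4, -4.1, 0, 0], [6, -4.4, -4.1, 0, 0], [6, -4.4, -4.1, 0, 0], [6, -4.4, -4.1, 0, 0], [6, -4.4, -4.1, 0, 0], [6, -4.4, -4.1, 0, 0], [6, -4.4, -4.1, 0, 0], [6, -4.4, -4.1, 0, 0]],
  ],
)

```text
time_s: 1.1
eef_pos: [0.4513, 0.1537, 0.2387]
orientation: [3.141, 0.0, 2.733]
wrist_force: [1.3, 0.7, 0.3]
gripper_width: 0.0598
grasp_force: 0.0
```

move_arm(
  rows=[
    [[6, -2.5, -4.5, 0.5, 0], [6, -2.5, -4.5, 0.5, 0], [6, -2.5, -4.5, 0.5, 0], [6, -2.5, -4.5, 1, 0], [6, -2.5, -4.5, 1, 0], [6, -2.5, -4.5, 1, 0], [6, -2.5, -4.5, 1, 0], [6, 0, 0, 1, -10]],
  ],
)

```text
time_s: 2.1
eef_pos: [0.4857, -0.2078, 0.1733]
orientation: [-3.139, 0.0, 2.905]
wrist_force: [-0.2, -0.0, 0.0]
gripper_width: 0.0598
grasp_force: 0.0
```

```bash
python3 - <<'E'
from h import *
from bench import eyes
s=to(.488,-.2065,.12,-.192)
f=eyes.grab_frame("wrist"); print(f["mount"],f["vfov"],f["cx"],f["cy"])
f["s"]={k:s[k] for k in("eef_pos","orientation")};pickle.dump(f,open("w1.pkl","wb"))
cv2.imwrite("pics/w1.png",f["color"][:,:,::-1])
E
```

```text
t 2.1 p [ 0.4857 -0.2078  0.1733] rpy [-3.1390e+00  4.0000e-04  2.9047e+00] F [-0.2 -0.   0. ] w 0.059833266318481786 g 0.0
delta [-0.2   0.18  5.33] twist -2.57
[[ 6.38090215e-04 -9.54088279e-01 -2.99524871e-01  7.78888900e-02]
 [ 9.99999643e-01  4.43006510e-04  7.19214627e-04  1.12742592e-03]
 [-5.53502778e-04 -2.99525223e-01  9.54088222e-01 -1.45451729e-01]
 [ 0.00000000e+00  0.00000000e+00  0.00000000e+00  1.00000000e+00]] 69.90509986955114 322.44056362339865 197.34765675667794
```

View pics/w1.png

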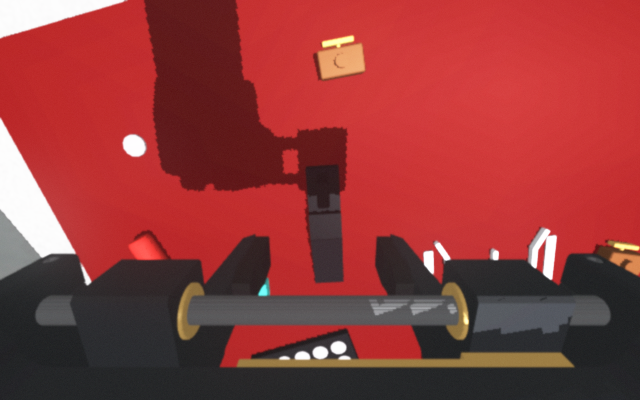

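```bash
cat >> h.py <<'E'
def wcam(f):
    from scipy.spatial.transform import Rotation as Ro
    T=np.eye(4);T[:3,:3]=Ro.from_euler("xyz",f["s"]["orientation"]).as_matrix();T[:3,3]=f["s"]["eef_pos"]
    W=T@np.array(f["mount"]);f["R"]=W[:3,:3].T;f["t"]=-W[:3,:3].T@W[:3,3];return f
def fit(f,P,x0):
    from scipy.optimize import least_squares as L
    def r(q):
        x,y,a=q;R=np.array([[np.cos(a),-np.sin(a)],[np.sin(a),np.cos(a)]])
        return np.concatenate([proj(f,np.append(R@np.array(p[:2])+[x,y],p[2]))-np.array(uv) for p,uv in P])
    s=L(r,x0); print(s.x.round(4),s.fun.round(2)); return s.x
E
python3 - <<'E'
from h import *
f=wcam(pickle.load(open("w1.pkl","rb")))
q=fit(f,[((-.018,-.018,.016),(306,166)),((-.018,.018,.016),(340,165)),((.132,-.018,.003),(314,283)),((.132,.018,.003),(343,281)),((.062,-.018,.024),(309,238)),((.062,.018,.024),(342,238))],[.488,-.2065,-.19])
to(q[0],q[1],.027,q[2])
E
```

```text
[ 0.4868 -0.2058 -0.1917] [ 0.12  1.36 -0.35  0.9  -0.05 -1.77 -0.79 -0.83  1.08  0.42 -0.08 -0.84]
t 2.15 p [ 0.485  -0.2051  0.1719] rpy [-3.1405e+00 -2.3000e-03  2.9157e+00] F [-0.2  0.6 -0.4] w 0.06002458316427653 g 0.0
delta [-0.19 -0.03 14.49] twist -1.96
```

move_arm(
  rows=[
    [[6, -0.15, 0, 3, -2], [6, 0, 0, 3, 0], [6, 0, 0, 3, 0], [6, 0, 0, 3, 0], [6, 0, 0, 2.3, 0], [3, 0, 0, 0, 0], [1, 0, 0, 0, 0], [0, 0, 0, 0, 0]],
  ],
)

```text
time_s: 3.15
eef_pos: [0.4887, -0.2036, 0.0318]
orientation: [-3.141, 0.002, 2.942]
wrist_force: [-0.3, 0.0, 0.5]
gripper_width: 0.032
grasp_force: 0.0
```

move_arm(
  rows=[
    [[0, 0, 0, 0, 0], [0, 0, 0, 0, 0], [0, 0, 0, 0, 0], [0, 0, 0, -0.3, 0], [0, 0, 0, -0.7, 0], [0, 0, 0, -1, 0], [0, 0, 0, -1, 0], [0, 0, 0, 0, 0]],
  ],
)

```text
time_s: 4.15
eef_pos: [0.4886, -0.2036, 0.0618]
orientation: [-3.141, 0.002, 2.942]
wrist_force: [1.0, 0.6, -1.5]
gripper_width: 0.0116
grasp_force: 29.9
```

```bash
python3 - <<'E'
from h import *
g=fw(-.16,.0285); print(g,fw(-.043,.0285))
to(g[0],g[1],.056,FA)
E
```

```text
[0.51401338 0.0055809 ] [ 0.6305388  -0.00494654]
t 4.15 p [ 0.4886 -0.2036  0.0618] rpy [-3.1414e+00  1.9000e-03  2.9424e+00] F [ 1.   0.6 -1.5] w 0.011635656800173609 g 29.9
delta [ 1.65 21.01  0.58] twist -6.25
```

move_arm(
  rows=[
    [[0, 3, 0, 0, 0], [0, 3.5, 3, 0, 0], [0, 0.5, 5, 0, 0], [0, 0, 5, 0, 0], [0, 0, 5, 0, 0], [0, 0, 3, 0, 0], [0, 0, 0, 0, -6.2], [0, 0, 0, 0, 0]],
  ],
)

```text
time_s: 5.15
eef_pos: [0.4607, 0.0166, 0.0607]
orientation: [3.141, -0.0, 3.05]
wrist_force: [-0.6, 0.3, -1.0]
gripper_width: 0.0115
grasp_force: 29.9
```

```bash
python3 - <<'E'
from h import *
from bench import eyes
g=fw(-.16,.0285);s=to(g[0],g[1],.032,FA)
f=eyes.grab_frame("wrist")
f["s"]={k:s[k] for k in("eef_pos","orientation")};pickle.dump(f,open("w2.pkl","wb"))
cv2.imwrite("pics/w2.png",f["color"][:,:,::-1])
f=eyes.grab_frame("top");pickle.dump(f,open("top2.pkl","wb"))
c=cv2.resize(f["color"][70:270,310:430,::-1],None,fx=4,fy=4,interpolation=cv2.INTER_CUBIC);cv2.imwrite("pics/top2.png",c[:600])
E
```

```text
t 5.15 p [0.4607 0.0166 0.0607] rpy [ 3.1415e+00 -1.0000e-04  3.0503e+00] F [-0.6  0.3 -1. ] w 0.011454527828928338 g 29.9
delta [-5.41 -0.61  2.87] twist -0.07
```

View pics/w2.png

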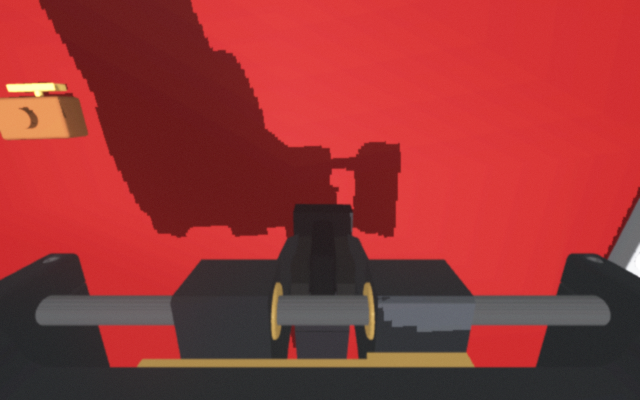

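move_arm(
  rows=[
    [[0, -0.5, -0.6, 0.5, 0], [0, -0.5, 0, 0.9, 0], [0, 0, 0, 0.9, 0], [0, 0, 0, 0.4, 0], [0, 0, 0, 0, 0], [0, 0, 0, 0, 0], [0, 0, 0, 0, 0], [0, 0, 0, 0, 0]],
  ],
)

```text
time_s: 6.25
eef_pos: [0.4704, 0.0095, 0.0339]
orientation: [3.141, 0.001, 3.051]
wrist_force: [0.4, 0.0, -1.3]
gripper_width: 0.0119
grasp_force: 29.9
```

```bash
python3 - <<'E'
from h import *
from bench import eyes
g=fw(-.043,.0285);s=to(g[0],g[1],.032,FA)
f=eyes.grab_frame("top");pickle.dump(f,open("top2.pkl","wb"))
c=cv2.resize(f["color"][120:240,315:435,::-1],None,fx=5,fy=5,interpolation=cv2.INTER_CUBIC);cv2.imwrite("pics/top2.png",c)
E
```

```text
t 6.25 p [0.4704 0.0095 0.0339] rpy [3.1415e+00 5.0000e-04 3.0505e+00] F [ 0.4  0.  -1.3] w 0.011914876908340099 g 29.9
delta [-16.08   0.02   0.19] twist -0.06
```

View pics/top2.png

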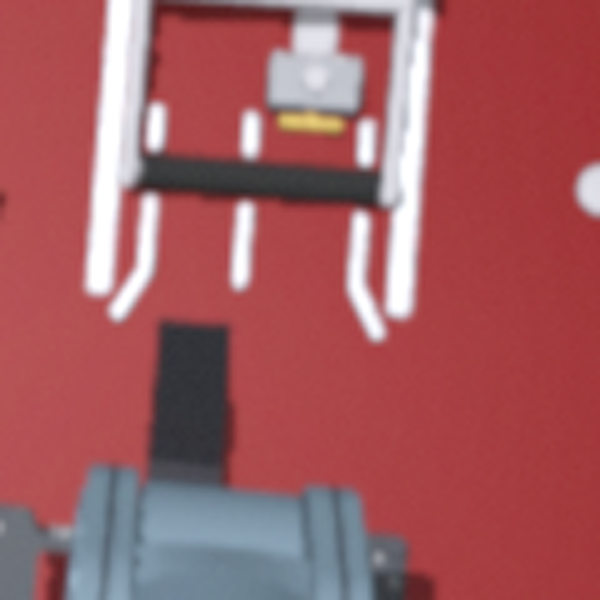

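move_arm(
  rows=[
    [[0, 0, 0.1, 0.2, 0], [0, -1, 0, 0, 0], [0, -1, 0, 0, 0], [0, -1, 0, 0, 0], [0, -1, 0, 0, 0], [0, -1, 0, 0, 0], [0, -1, 0, 0, 0], [0, 0, 0, 0, 0]],
  ],
)

```text
time_s: 7.3
eef_pos: [0.531, 0.0048, 0.0318]
orientation: [-3.142, 0.001, 3.05]
wrist_force: [-0.0, 0.1, -1.8]
gripper_width: 0.012
grasp_force: 29.9
```

move_arm(
  rows=[
    [[0, -0.8, 0, 0, 0], [0, -0.8, 0, 0, 0], [0, -0.8, 0, 0, 0], [0, -0.8, 0, 0, 0], [0, -0.8, 0, 0, 0], [0, 0, 0, 0, 0], [0, 0, 0, 0, 0], [0, 0, 0, 0, 0]],
  ],
)

```text
time_s: 8.3
eef_pos: [0.567, 0.0013, 0.0312]
orientation: [-3.141, -0.006, 3.05]
wrist_force: [-6.9, 0.4, 4.7]
gripper_width: 0.0119
grasp_force: 30.0
```

move_arm(
  rows=[
    [[0, -1, 0, 0, 0], [0, -1, 0, 0, 0], [0, -1, 0, 0, 0], [0, -1, 0, 0, 0], [0, -1, 0, 0, 0], [0, -1, 0, 0, 0], [0, 0, 0, 0, 0], [0, 0, 0, 0, 0]],
  ],
)

```text
time_s: 9.3
eef_pos: [0.6286, -0.0046, 0.0312]
orientation: [-3.141, -0.002, 3.05]
wrist_force: [-3.4, -1.8, -3.6]
gripper_width: 0.0118
grasp_force: 30.0
```

```bash
python3 - <<'E'
from h import *
from bench import eyes
g=fw(-.0415,.0285);s=to(g[0],g[1],.032,FA)
f=eyes.grab_frame("top");pickle.dump(f,open("top3.pkl","wb"))
g=eyes.grab_frame("scene");pickle.dump(g,open("scene3.pkl","wb"))
c=cv2.resize(f["color"][80:200,315:435,::-1],None,fx=3.3,fy=3.3,interpolation=cv2.INTER_CUBIC)
d=cv2.resize(g["color"][195:315,215:335,::-1],None,fx=3.3,fy=3.3,interpolation=cv2.INTER_CUBIC)
cv2.imwrite("pics/top3.png",np.hstack([c,d]))
E
```

```text
t 9.3 p [ 0.6286 -0.0046  0.0312] rpy [-3.1409e+00 -1.9000e-03  3.0501e+00] F [-3.4 -1.8 -3.6] w 0.011840062100040466 g 30.0
delta [-0.34 -0.01 -0.08] twist -0.08
```

View pics/top3.png

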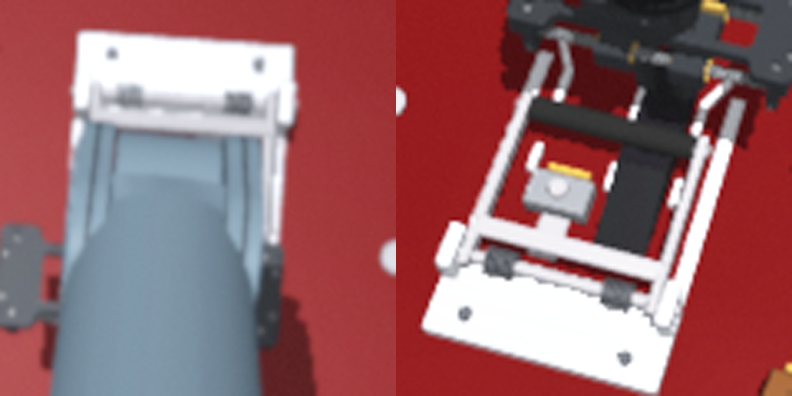

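move_arm(
  rows=[
    [[2.6, 0, 0, 0, 0], [2.6, 0, 0, 0, 0], [2.6, 0, 0, 0, 0], [2.6, 0, 0, -1, 0], [2.6, 0, 0, -3, 0], [7, 0, 0, -4, 0], [7.5, 0, 0, -3, 0], [7.5, 0, 0, 0, 0]],
  ],
)

```text
time_s: 10.4
eef_pos: [0.6318, -0.0042, 0.1451]
orientation: [3.141, 0.006, 3.05]
wrist_force: [-0.4, -0.6, 0.0]
gripper_width: 0.0538
grasp_force: 0.0
```

```bash
python3 - <<'E'
from h import *
f=pickle.load(open("scene3.pkl","rb"))
to(.4456,.2833,.09,-.2445)
# stop face from scene: crop plunger plate tip & block top front edge
c=lambda x,y:((x-396+.5)/3.3-.5+215,(y+.5)/3.3-.5+195)
for n,x,y,z in(("face top mid",563,178,.022),("plunger front",572,163,.012)):
    p=pt(f,*c(x,y),z)[:2]-FX; print(n,np.array([[np.cos(FA),np.sin(FA)],[-np.sin(FA),np.cos(FA)]])@p)
E
```

```text
t 10.4 p [ 0.6318 -0.0042  0.1451] rpy [3.1406 0.0059 3.0504] F [-0.4 -0.6  0. ] w 0.05375423007700517 g 0.0
delta [21.16 26.94  5.51] twist 8.78
face top mid [ 0.04252505 -0.02094505]
plunger front [ 0.02629804 -0.02117712]
```

move_arm(
  rows=[
    [[7.5, 3.5, 4.5, 0, 0], [7.5, 3.5, 4.5, 0, 0], [7.5, 3.5, 4.5, 0, 0], [7.5, 3.5, 4.5, 0, 0], [7.5, 3.6, 4.5, 0, 0], [7.5, 3.6, 4.5, 0, 0], [7.5, 0, 0, 0, 8.8], [7.5, 0, 0, 0, 0]],
  ],
)

```text
time_s: 11.4
eef_pos: [0.4424, 0.2841, 0.1412]
orientation: [-3.14, -0.0, 2.899]
wrist_force: [0.5, 0.2, -0.2]
gripper_width: 0.0754
grasp_force: 0.0
```

```bash
python3 - <<'E'
from h import *
from bench import eyes
s=to(.4456,.2833,.003,-.2445)
f=eyes.grab_frame("wrist")
f["s"]={k:s[k] for k in("eef_pos","orientation")};pickle.dump(f,open("w4.pkl","wb"))
g=eyes.grab_frame("top");pickle.dump(g,open("top4.pkl","wb"))
d=cv2.resize(g["color"][90:210,320:420,::-1],None,fx=3.3,fy=3.3,interpolation=cv2.INTER_CUBIC)
o=np.zeros((400,640,3),np.uint8)+f["color"][:,:,::-1];o=np.hstack([cv2.resize(o[:, 160:480],(400,500)),np.vstack([d,np.zeros((104,330,3),np.uint8)])])
cv2.imwrite("pics/w4.png",o)
E
```

```text
t 11.4 p [0.4424 0.2841 0.1412] rpy [-3.1405e+00 -3.0000e-04  2.8994e+00] F [ 0.5  0.2 -0.2] w 0.07539982520055605 g 0.0
delta [-3.300e-01 -1.000e-02  1.382e+01] twist 0.13
```

View pics/w4.png

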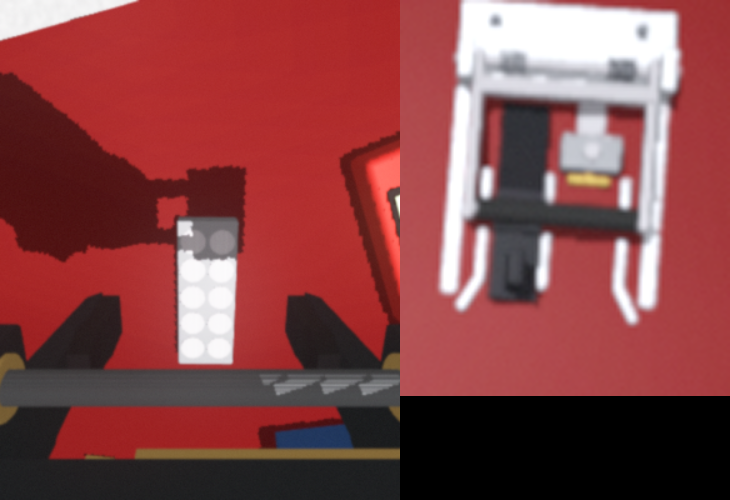

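```bash
python3 - <<'E'
from h import *
f=wcam(pickle.load(open("w4.pkl","rb")))
q=fit(f,[((-.065,-.024,.016),(302,174)),((-.065,.024,.016),(350,174.4)),((.065,-.024,.016),(304,290.4)),((.065,.024,.016),(346.4,290.4))],[.4922,.2717,-.2445])
g=fw(-.048,0,q[:2],q[2]);to(g[0],g[1],.003,q[2])
E
```

```text
[ 0.491   0.2767 -0.2448] [-0.8   0.55  0.83  0.32 -0.57 -0.59  0.54 -0.45]
t 11.5 p [0.4433 0.2831 0.1414] rpy [-3.1407  0.      2.8987] F [-0.4  0.3  0.7] w 0.07508217175717347 g 0.0
delta [1.000e-02 5.300e-01 1.384e+01] twist 0.11
```

move_arm(
  rows=[
    [[7.5, 0.4, 0.4, 3, 0], [7.5, 0, 0, 3, 0], [7.5, 0, 0, 3, 0], [7.5, 0, 0, 3, 0], [7.5, 0, 0, 1.2, 0], [5, 0, 0, 0, 0], [3, 0, 0, 0, 0], [3, 0, 0, 0, 0]],
  ],
)

```text
time_s: 12.5
eef_pos: [0.4408, 0.2892, 0.0107]
orientation: [3.14, 0.001, 2.897]
wrist_force: [-0.4, -0.3, 4.8]
gripper_width: 0.0471
grasp_force: 30.1
```

move_arm(
  rows=[
    [[3, 0, 0, 0, 0], [3, 0, 0, 0, 0], [3, 0, 0, -0.2, 0], [3, 0, 0, -0.3, 0], [3, 0, 0, 0, 0], [3, 0, 0, 0, 0], [3, 0, 0, 0, 0], [3, 0, 0, 0, 0]],
  ],
)

```text
time_s: 13.5
eef_pos: [0.4401, 0.2888, 0.0146]
orientation: [-3.141, -0.0, 2.897]
wrist_force: [-0.7, 0.0, -1.2]
gripper_width: 0.0476
grasp_force: 29.9
```

```bash
python3 - <<'E'
from h import *
print(fw(-.21,-.0235),fw(-.08,-.0235))
g=fw(-.21,-.0235);to(g[0],g[1],.012,FA)
E
```

```text
[ 0.45953733 -0.04170927] [ 0.58901001 -0.05340643]
t 13.5 p [0.4401 0.2888 0.0146] rpy [-3.1414e+00 -1.0000e-04  2.8969e+00] F [-0.7  0.  -1.2] w 0.047553495189233366 g 29.9
delta [ -9.89 -31.6    0.26] twist -8.86
```

move_arm(
  rows=[
    [[3, 0, -5, 0, 0], [3, -1, -5.3, 0, 0], [3, -1, -5.3, 0, 0], [3, -1.5, -5.3, 0, 0], [3, -1.5, -5.3, 0, 0], [3, -1.9, -5.4, 0, 0], [3, 0, 0, 0, -8.9], [3, 0, 0, 0, 0]],
  ],
)

```text
time_s: 14.5
eef_pos: [0.4307, -0.035, 0.0148]
orientation: [3.141, 0.0, 3.049]
wrist_force: [-0.4, 1.2, -2.0]
gripper_width: 0.0474
grasp_force: 29.9
```

```bash
python3 - <<'E'
from h import *
from bench import eyes
g=fw(-.21,-.0235);s=to(g[0],g[1],.010,FA)
g=eyes.grab_frame("top");pickle.dump(g,open("top5.pkl","wb"))
d=cv2.resize(g["color"][120:240,320:440,::-1],None,fx=5,fy=5,interpolation=cv2.INTER_CUBIC)
cv2.imwrite("pics/top5.png",d)
E
```

```text
t 14.5 p [ 0.4307 -0.035   0.0148] rpy [3.1413e+00 3.0000e-04 3.0494e+00] F [-0.4  1.2 -2. ] w 0.04738097573214437 g 29.9
delta [-2.93 -0.4   0.48] twist -0.12
```

View pics/top5.png

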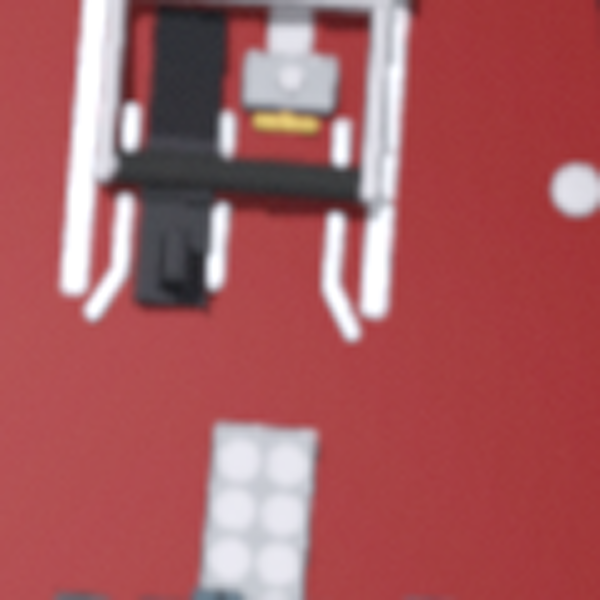

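move_arm(
  rows=[
    [[3, -0.5, -0.28, 0, 0], [3, -1, 0, 0.2, 0], [3, -1, 0, 0.2, 0], [3, -1, 0, 0, 0], [3, -1, 0, 0, 0], [3, -1, 0, 0, 0], [3, 0, 0, 0, 0], [3, 0, 0, 0, 0]],
  ],
)

```text
time_s: 15.55
eef_pos: [0.4858, -0.042, 0.0107]
orientation: [3.142, 0.001, 3.052]
wrist_force: [1.3, 0.4, -0.2]
gripper_width: 0.0473
grasp_force: 29.9
```

```bash
python3 - <<'E'
from h import *
from bench import eyes
g=fw(-.21,-.0235);s=to(g[0],g[1],.010,FA)
g=eyes.grab_frame("top");pickle.dump(g,open("top6.pkl","wb"))
d=cv2.resize(g["color"][130:230,330:430,::-1],None,fx=6,fy=6,interpolation=cv2.INTER_CUBIC)
cv2.imwrite("pics/top6.png",d)
E
```

```text
t 15.55 p [ 0.4858 -0.042   0.0107] rpy [3.1416e+00 1.1000e-03 3.0524e+00] F [ 1.3  0.4 -0.2] w 0.04729258547319616 g 29.9
delta [ 2.62 -0.2   0.07] twist 0.05
```

View pics/top6.png

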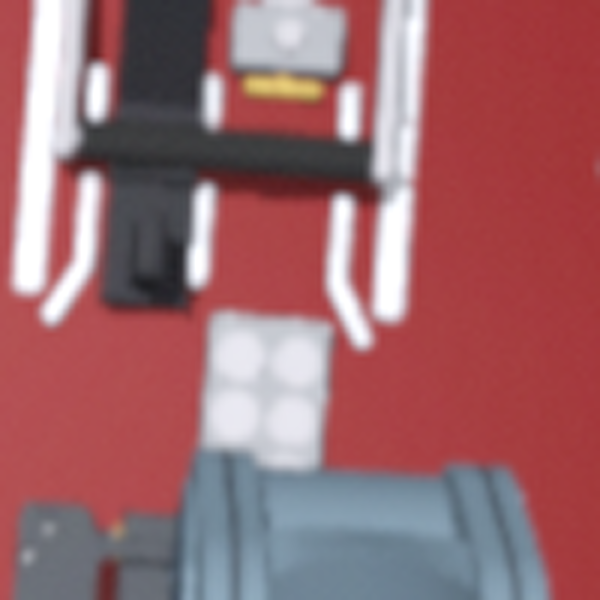

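move_arm(
  rows=[
    [[3, -0.5, 0.1, 0, 0], [3, -0.6, 0, 0, 0], [3, -0.6, 0, 0, 0], [3, -0.6, 0, 0, 0], [3, -0.6, 0, 0, 0], [3, -0.6, 0, 0, 0], [3, -0.5, 0, 0, 0], [3, 0, 0, 0, 0]],
  ],
)

```text
time_s: 16.6
eef_pos: [0.5247, -0.0447, 0.0107]
orientation: [-3.142, -0.001, 3.052]
wrist_force: [-1.4, -0.5, 2.7]
gripper_width: 0.0473
grasp_force: 30.0
```

move_arm(
  rows=[
    [[3, -0.6, 0, 0, 0], [3, -0.6, 0, 0, 0], [3, -0.6, 0, 0, 0], [3, -0.6, 0, 0, 0], [3, -0.6, 0, 0, 0], [3, -0.5, 0, 0, 0], [3, 0, 0, 0, 0], [3, 0, 0, 0, 0]],
  ],
)

```text
time_s: 17.6
eef_pos: [0.5601, -0.0479, 0.0107]
orientation: [-3.142, 0.001, 3.052]
wrist_force: [-0.6, 0.5, 0.9]
gripper_width: 0.0471
grasp_force: 30.0
```

```bash
python3 - <<'E'
from h import *
from bench import eyes
g=fw(-.13,-.0235);s=to(g[0],g[1],.010,FA)
for n in("top","scene"):
    f=eyes.grab_frame(n);pickle.dump(f,open(n+"7.pkl","wb"))
E
```

```text
t 17.6 p [ 0.5601 -0.0479  0.0107] rpy [-3.1416e+00  6.0000e-04  3.0522e+00] F [-0.6  0.5  0.9] w 0.04708054050812735 g 30.0
delta [ 2.07 -0.29  0.07] twist 0.04
```

move_arm(
  rows=[
    [[3, -0.4, 0, 0, 0], [3, -0.4, 0, 0, 0], [3, -0.4, 0, 0, 0], [3, -0.4, 0, 0, 0], [3, -0.2, 0, 0, 0], [3, -0.1, 0, 0, 0], [3, 0, 0, 0, 0], [3, 0, 0, 0, 0]],
  ],
)

```text
time_s: 18.7
eef_pos: [0.5788, -0.0495, 0.0107]
orientation: [-3.142, 0.0, 3.052]
wrist_force: [-1.8, 0.1, 2.6]
gripper_width: 0.0475
grasp_force: 30.0
```

```bash
cat >> h.py <<'E'
def yel(f):
    a=f["color"][225:275,235:290].astype(int);m=(a[...,0]>140)&(a[...,1]>110)&(a[...,2]<90)
    v,u=np.nonzero(m);return m.sum(),(u.mean()+235).round(2),(v.mean()+225).round(2)
def look(k):
    from bench import eyes
    s=to(0,0,0,FA);f=eyes.grab_frame("scene");pickle.dump(f,open(f"scene{k}.pkl","wb"));print(yel(f),(np.array(s["joint_pos"])).round(3))
E
python3 - <<'E'
from h import *
print(yel(pickle.load(open("scene3.pkl","rb"))),yel(pickle.load(open("scene7.pkl","rb"))))
look(8)
E
```

```text
(np.int64(10), np.float64(266.7), np.float64(245.4)) (np.int64(10), np.float64(266.7), np.float64(245.4))
t 18.7 p [ 0.5788 -0.0495  0.0107] rpy [-3.1416e+00  1.0000e-04  3.0522e+00] F [-1.8  0.1  2.6] w 0.04750777205896106 g 30.0
delta [58.09 -0.23  1.07] twist 0.04
(np.int64(0), np.float64(nan), np.float64(nan)) [-0.044  0.751  0.07   1.839 -0.091  0.554  1.566]h.py:35: RuntimeWarning: Mean of empty slice.
  v,u=np.nonzero(m);return m.sum(),(u.mean()+235).round(2),(v.mean()+225).round(2)
  ret = ret.dtype.type(ret / rcount)
```

move_arm(
  rows=[
    [[3, -0.1, 0, 0, 0], [3, -0.1, 0, 0, 0], [3, -0.1, 0, 0, 0], [3, 0, 0, 0, 0], [3, 0, 0, 0, 0], [3, 0, 0, 0, 0], [3, 0, 0, 0, 0], [3, 0, 0, 0, 0]],
  ],
)

```text
time_s: 19.75
eef_pos: [0.5821, -0.0499, 0.0107]
orientation: [-3.142, 0.001, 3.052]
wrist_force: [-0.7, 0.3, -0.2]
gripper_width: 0.0475
grasp_force: 30.0
```

move_arm(
  rows=[
    [[3, -0.1, 0, 0, 0], [3, -0.1, 0, 0, 0], [3, -0.1, 0, 0, 0], [3, 0, 0, 0, 0], [3, 0, 0, 0, 0], [3, 0, 0, 0, 0], [3, 0, 0, 0, 0], [3, 0, 0, 0, 0]],
  ],
)

```text
time_s: 20.75
eef_pos: [0.5849, -0.0501, 0.0107]
orientation: [-3.142, 0.0, 3.052]
wrist_force: [-0.7, -1.0, 0.4]
gripper_width: 0.0476
grasp_force: 30.0
```

```bash
python3 - <<'E' 2>/dev/null
from h import *
look(9)
# strip front edge / stop patch: color profile along channel centre in scene, compare frames
for k in("3","8","9"):
    f=pickle.load(open(f"scene{k}.pkl","rb"))
    print(k,[f["color"][tuple(np.round(proj(f,np.append(fw(x/1000,-.0235),.016))).astype(int)[::-1])].tolist() for x in range(14,50,3)])
E
```

```text
t 20.75 p [ 0.5849 -0.0501  0.0107] rpy [-3.1416e+00  3.0000e-04  3.0522e+00] F [-0.7 -1.   0.4] w 0.04760661114808742 g 30.0
delta [58.71 -0.23  1.07] twist 0.04
(np.int64(0), np.float64(nan), np.float64(nan)) [-0.043  0.758  0.071  1.823 -0.091  0.564  1.566]
3 [[127, 23, 25], [152, 29, 31], [152, 30, 31], [152, 28, 30], [152, 29, 31], [152, 29, 31], [232, 176, 83], [249, 223, 106], [186, 185, 186], [222, 222, 227], [241, 240, 243], [242, 240, 244]]
8 [[220, 220, 225], [207, 210, 218], [198, 203, 210], [199, 203, 209], [198, 202, 209], [189, 193, 200], [222, 199, 153], [245, 220, 109], [186, 186, 187], [223, 222, 228], [242, 240, 244], [242, 241, 244]]
9 [[198, 202, 209], [224, 225, 229], [220, 220, 225], [222, 222, 227], [202, 205, 213], [198, 203, 209], [198, 203, 209], [198, 202, 209], [183, 186, 193], [223, 222, 228], [242, 240, 244], [242, 241, 244]]
```

move_arm(
  rows=[
    [[3, -0.1, 0, 0, 0], [3, -0.1, 0, 0, 0], [3, 0, 0, 0, 0], [3, 0, 0, 0, 0], [3, 0, 0, 0, 0], [3, 0, 0, 0, 0], [3, 0, 0, 0, 0], [3, 0, 0, 0, 0]],
  ],
)

```text
time_s: 21.8
eef_pos: [0.5866, -0.0502, 0.0107]
orientation: [-3.142, -0.0, 3.052]
wrist_force: [-3.7, 0.9, 3.4]
gripper_width: 0.0472
grasp_force: 30.0
```

move_arm(
  rows=[
    [[3, -0.1, 0, 0, 0], [3, -0.1, 0, 0, 0], [3, 0, 0, 0, 0], [3, 0, 0, 0, 0], [3, 0, 0, 0, 0], [3, 0, 0, 0, 0], [3, 0, 0, 0, 0], [3, 0, 0, 0, 0]],
  ],
)

```text
time_s: 22.8
eef_pos: [0.5867, -0.0502, 0.0107]
orientation: [-3.142, -0.004, 3.052]
wrist_force: [-8.9, 0.3, 10.2]
gripper_width: 0.0472
grasp_force: 30.0
```

```bash
python3 - <<'E' 2>/dev/null
from h import *
look(10)
for k in("3","9","10"):
    f=pickle.load(open(f"scene{k}.pkl","rb"))
    print(k,[f["color"][tuple(np.round(proj(f,np.append(fw(x/1000,-.0235),.016))).astype(int)[::-1])].tolist() for x in range(32,64,2)])
    a=f["color"][235:275,245:285].astype(float).sum(2)
    if k=="3":b=a
    print(np.abs(a-b)[14:].mean(1).round(0).tolist())
E
```

```text
t 22.8 p [ 0.5867 -0.0502  0.0107] rpy [-3.1416 -0.0043  3.0523] F [-8.9  0.3 10.2] w 0.04724935841832263 g 30.0
delta [58.88 -0.23  1.07] twist 0.04
(np.int64(0), np.float64(nan), np.float64(nan)) [-0.043  0.762  0.071  1.814 -0.091  0.573  1.567]
3 [[232, 176, 83], [249, 223, 106], [207, 180, 131], [186, 185, 186], [186, 185, 186], [222, 222, 227], [241, 240, 243], [242, 240, 244], [241, 240, 244], [241, 240, 244], [234, 232, 237], [192, 190, 196], [181, 182, 189], [199, 201, 210], [199, 201, 210], [177, 180, 187]]
[0.0, 0.0, 0.0, 0.0, 0.0, 0.0, 0.0, 0.0, 0.0, 0.0, 0.0, 0.0, 0.0, 0.0, 0.0, 0.0, 0.0, 0.0, 0.0, 0.0, 0.0, 0.0, 0.0, 0.0, 0.0, 0.0]
9 [[198, 203, 209], [198, 202, 209], [183, 187, 194], [183, 186, 193], [183, 186, 193], [223, 222, 228], [242, 240, 244], [242, 241, 244], [242, 241, 244], [242, 241, 244], [234, 233, 237], [194, 192, 197], [181, 182, 190], [200, 203, 212], [200, 203, 212], [178, 181, 188]]
[36.0, 18.0, 8.0, 5.0, 3.0, 2.0, 3.0, 3.0, 3.0, 2.0, 2.0, 2.0, 3.0, 2.0, 3.0, 2.0, 2.0, 2.0, 2.0, 2.0, 2.0, 2.0, 2.0, 2.0, 2.0, 2.0]
10 [[197, 202, 209], [198, 202, 210], [181, 184, 191], [185, 187, 195], [185, 187, 195], [223, 222, 227], [242, 240, 244], [242, 240, 244], [242, 240, 244], [242, 241, 244], [234, 232, 237], [193, 191, 197], [182, 183, 190], [200, 203, 211], [200, 203, 211], [178, 181, 188]]
[38.0, 20.0, 9.0, 6.0, 4.0, 3.0, 2.0, 3.0, 2.0, 2.0, 3.0, 3.0, 2.0, 2.0, 2.0, 2.0, 2.0, 2.0, 2.0, 2.0, 2.0, 2.0, 2.0, 2.0, 3.0, 2.0]
```

move_arm(
  rows=[
    [[3, 0.1, 0, 0, 0], [3, 0.1, 0, 0, 0], [5.8, 0, 0, 0, 0], [5.8, 0, 0, 0, 0], [5.8, 0, 0, 0, 0], [5.8, 0, 0, -0.5, 0], [5.8, 0, 0, -1.5, 0], [5.8, 0, 0, -3, 0]],
  ],
)

```text
time_s: 23.85
eef_pos: [0.5862, -0.0502, 0.0613]
orientation: [-3.142, -0.001, 3.052]
wrist_force: [0.2, 0.3, 0.7]
gripper_width: 0.0581
grasp_force: 0.0
```

move_arm(
  rows=[
    [[5.8, 0, 0, -4, 0], [4, 0, 0, -2, 0], [3, 0, 0, 0, 0], [3, 0, 0, 0, 0], [3, 0, 0, 0, 0], [3, 0, 0, 0, 0], [3, 0, 0, 0, 0], [3, 0, 0, 0, 0]],
  ],
)

```text
time_s: 24.85
eef_pos: [0.5867, -0.0503, 0.1206]
orientation: [-3.142, -0.0, 3.052]
wrist_force: [-0.3, 0.6, -0.2]
gripper_width: 0.0299
grasp_force: 0.0
```

```bash
python3 - <<'E' 2>/dev/null
from h import *
look(11)
to(.6286,-.0046,.032,FA)
for k in("10","11"):
    f=pickle.load(open(f"scene{k}.pkl","rb"))
    print(k,[f["color"][tuple(np.round(proj(f,np.append(fw(x/1000,-.0235),.016))).astype(int)[::-1])].tolist() for x in range(26,46,2)])
E
```

```text
t 24.85 p [ 0.5867 -0.0503  0.1206] rpy [-3.1416e+00 -3.0000e-04  3.0522e+00] F [-0.3  0.6 -0.2] w 0.029900595692795375 g 0.0
delta [58.89 -0.23 12.06] twist 0.04
(np.int64(0), np.float64(nan), np.float64(nan)) [-0.061  0.584  0.095  1.796 -0.075  0.765  1.554]
t 24.9 p [ 0.5868 -0.0503  0.1206] rpy [-3.1415e+00 -1.0000e-04  3.0522e+00] F [-0.   0.3 -0.8] w 0.029948033233894118 g 0.0
delta [-3.76  4.92  8.86] twist 0.04
10 [[207, 210, 217], [198, 203, 209], [197, 202, 209], [197, 202, 209], [198, 202, 210], [181, 184, 191], [185, 187, 195], [185, 187, 195], [223, 222, 227], [242, 240, 244]]
11 [[208, 211, 218], [198, 202, 209], [197, 202, 209], [197, 202, 209], [199, 202, 211], [183, 185, 192], [185, 187, 195], [185, 187, 195], [223, 222, 227], [242, 241, 244]]
```

move_arm(
  rows=[
    [[3, -1.9, 2.45, 0, 0], [3, -1.9, 2.45, 0, 0], [3, 0, 0, 3, 0], [3, 0, 0, 3, 0], [3, 0, 0, 2.8, 0], [3, 0, 0, 0, 0], [0.5, 0, 0, 0, 0], [0, 0, 0, 0, 0]],
  ],
)

```text
time_s: 25.9
eef_pos: [0.6301, -0.0048, 0.0342]
orientation: [3.141, 0.002, 3.052]
wrist_force: [-0.3, 1.0, -0.3]
gripper_width: 0.0122
grasp_force: 1.1
```

move_arm(
  rows=[
    [[0, 0, 0, 0, 0], [0, 0, 0, 0, 0], [0, 0.5, 0, 0, 0], [0, 0.8, 0, 0, 0], [0, 0.8, 0, 0, 0], [0, 0.8, 0, 0, 0], [0, 0.8, 0, 0, 0], [0, 0.8, 0, 0, 0]],
  ],
)

```text
time_s: 26.9
eef_pos: [0.5868, -0.0009, 0.0342]
orientation: [3.141, 0.006, 3.052]
wrist_force: [5.0, -0.1, 1.4]
gripper_width: 0.0115
grasp_force: 30.0
```

move_arm(
  rows=[
    [[0, 1, 0, 0, 0], [0, 1.2, 0, 0, 0], [0, 1.2, 0, 0, 0], [0, 1.4, 0, 0, 0], [0, 1.6, 0, 0, 0], [0, 1.8, 0, 0, 0], [0, 1.8, 0, 0, 0], [0, 0, 0, 0, 0]],
  ],
)

```text
time_s: 27.9
eef_pos: [0.4839, 0.0084, 0.0336]
orientation: [3.141, 0.0, 3.053]
wrist_force: [-0.9, 0.3, 13.6]
gripper_width: 0.0116
grasp_force: 30.0
```

move_arm(
  rows=[
    [[0, 0, 0, 0.1, 0], [1, 0, 0, 0, 0], [3, 0, 0, 0, 0], [3, 0, 0, 0, 0], [3, 0, 0, 0, 0], [3, 0, 0, -1, 0], [3, 0, 0, -3, 0], [3, 0, 0, -4, 0]],
  ],
)

```text
time_s: 28.9
eef_pos: [0.4838, 0.008, 0.1125]
orientation: [-3.141, -0.002, 3.052]
wrist_force: [0.2, 0.3, -0.1]
gripper_width: 0.03
grasp_force: 0.0
```

move_arm(
  rows=[
    [[3, 2, 0, -6, 0], [3, 2, 2, -2, 0], [3, 0, 5, 0, 0], [3, 0, 6, 0, 0], [3, 0, 6, 0, 0], [3, 0, 6, 0, 0], [3, 0, 0, 0, 0], [3, 0, 0, 0, 0]],
  ],
)

```text
time_s: 29.9
eef_pos: [0.4671, 0.2598, 0.1911]
orientation: [-3.141, -0.0, 3.052]
wrist_force: [-0.4, -0.5, 0.0]
gripper_width: 0.0301
grasp_force: 0.0
```

```bash
python3 - <<'E' 2>/dev/null
from h import *
from bench import eyes
look(12)
f=eyes.grab_frame("top");pickle.dump(f,open("top12.pkl","wb"))
def pr(k,n,xs,y,z):
    f=pickle.load(open(f"{n}{k}.pkl","rb"));print(k,n,[f["color"][tuple(np.round(proj(f,np.append(fw(x/1000,y),z))).astype(int)[::-1])].sum(dtype=int).item() for x in xs])
pr(11,"scene",range(26,46,2),-.0235,.016);pr(12,"scene",range(26,46,2),-.0235,.016)
pr(12,"top",range(-110,50,5),-.0235,.016); pr(12,"top",range(-220,50,6),.0285,.010)
for k,n in(("3","scene"),("11","scene"),("12","scene"),("4","top"),("12","top"),("","top")): pr(k,n,range(-20,28,2),-.0,.02)
E
```

```text
t 29.9 p [0.4671 0.2598 0.1911] rpy [-3.1406e+00 -2.0000e-04  3.0522e+00] F [-0.4 -0.5  0. ] w 0.030103191124618046 g 0.0
delta [ 44.2  -30.05  19.11] twist 0.04
(np.int64(0), np.float64(nan), np.float64(nan)) [-0.606  0.401  0.018  1.889 -0.008  0.852  0.897]
11 scene [637, 609, 608, 608, 612, 560, 567, 567, 672, 727]
12 scene [637, 609, 610, 610, 613, 559, 568, 568, 672, 726]
12 top [320, 321, 317, 380, 595, 617, 649, 664, 629, 609, 612, 656, 662, 626, 607, 614, 640, 630, 608, 607, 522, 179, 178, 194, 481, 631, 643, 621, 605, 544, 560, 587]
12 top [329, 318, 240, 224, 227, 233, 232, 214, 238, 237, 214, 232, 237, 237, 238, 231, 158, 161, 160, 163, 158, 158, 159, 159, 159, 164, 162, 251, 334, 336, 333, 329, 328, 325, 324, 185, 144, 182, 192, 269, 320, 320, 313, 313, 314]
3 scene [159, 212, 190, 190, 166, 168, 172, 172, 175, 164, 150, 150, 122, 118, 110, 114, 111, 155, 199, 215, 215, 213, 216, 211]
11 scene [682, 667, 515, 515, 305, 169, 171, 171, 170, 166, 154, 154, 125, 231, 305, 484, 580, 614, 614, 571, 694, 687, 629, 677]
12 scene [681, 669, 613, 613, 626, 386, 157, 157, 172, 173, 166, 166, 155, 131, 183, 461, 540, 616, 614, 571, 694, 684, 629, 678]
4 top [376, 376, 354, 301, 208, 159, 159, 151, 148, 167, 185, 185, 185, 189, 206, 269, 345, 345, 395, 420, 424, 424, 424, 438]
12 top [582, 582, 583, 562, 502, 408, 408, 253, 170, 176, 186, 186, 185, 204, 305, 462, 539, 539, 551, 547, 528, 509, 509, 503]
 top [381, 381, 390, 378, 299, 198, 198, 154, 159, 175, 187, 187, 185, 197, 244, 308, 367, 367, 405, 422, 422, 423, 423, 440]
```

```bash
python3 -c "
from bench import order
print(order.finish_job())"
```

```text
the job is handed in; nothing more can be done
None
```

The job is handed in at about 30 s of the 70 s. The strip is in its channel with the plunger pressed flush and no stop movement visible in the pictures. The roller has come down on the strip, and the wedge is drawn out onto the bench in front of the clamp. I don't have the judge's verdict, and the final state was checked by pixel comparison rather than by viewing a picture.

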